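# Nip the joint of a fresh book in the bench press

### The arm

A 6-joint arm with a two-finger parallel gripper is mounted at the origin on the work surface. World frame = base frame: x ahead of the robot, y to its left, z up, the work surface at z = 0. Lengths are in m, angles in rad, forces in N, time in s.
With the tool pointing down it reaches from about 0.375 to 0.975 m from the base axis. Payload 3.8 kg.
Tool frame: the origin (TCP) lies at the very end of the fingers, on their centre line; the grasp point (between the pads) lies 19 mm behind it; z points along the fingers, y is the line along which they close (so a half turn about z gives the same grasp; the last joint's range is limited). The gripper opens to 85 mm and grips with 20 to 120 N. Pads are 22 mm wide; open, the fingers measure 114 mm over their backs; the gripper's body (76 mm by 85 mm) begins 54 mm behind the grasp point. The pads swing forward as they close: fully open they stand 13 mm farther back than shut.
Start: joints at [-1.376, 0.264, 1.604, -0, 1.274, -0.037], TCP at [0.155, -0.657, 0.231] pointing down, gripper open.
Joint ranges: [-2.63, 2.63], [-0.94, 2.18], [0.31, 2.57], [-1.31, 4.45], [0, 2.66], [-2.55, 2.55]. Speed limits (rad/s): [2.57, 2.57, 3.14, 3.14, 3.14, 3.14].

### API

Orientations are given as a rotation vector (axis times angle).
In Python, from workcell import * gives the robot as it stands.
- The arm moves only by the shell command python3 -m crank 'ROWS' [OPENING] [FORCE]. ROWS is JSON, a list that holds one entry, the list of rows, each a list of 6 numbers: the shift along the tool's x, y, z in cm, then the turn, a rotation vector about the tool's x, y, z in rad. In form: [[[dx, dy, dz, ax, ay, az], ...]]. A call has 1 to 8 rows; each row shifts and turns the commanded pose from where the row before left it, along the tool's axes as they then stand; what a row does not reach is not made up. A row lasts 1/12 s, in which the tool goes at most 41.7 mm and 7.16 degrees, less where a joint would pass 70% of its speed; a pose out of reach is approached as far as the arm can. A call with a gripper value outside its range is refused whole. OPENING is the finger opening in cm, from 0 to 8.54, set as the call begins (- or left out, the last holds). The fingers move at their own pace and stop on an object; FORCE is the grip in N (left out, the last holds). Time passes only in rows, so rows that do not move let the fingers close. It gives the time, the measured TCP pose, the force, the opening and the grip force at its end, in the units of the state.
- read_state(): the state, without advancing time (a new reading comes with each control period).
- read_camera(name): name is "side" or "top"; returns the picture (480x640x3 uint8, blue, green, red); there is no depth.
- camera_model(name): a dict with "camera_matrix" (3x3 intrinsics, pixels), "k1" (the pictures are not rectified: a ray, as slopes to the right and down, at radius r is drawn at 1 + k1 r^2 times it, then the intrinsics apply), "R" (3x3) and "t" (3): a world point X has camera coordinates R X + t. Camera axes: x right, y down, z forward; pixel columns grow to the right and rows downward; lengths in m; the calibration is good to about 2 mm. A picture is of the moment at which its call begins. camera_model takes no time and is no camera call.
- finish_job(): hands the job in; it is judged then, once.
The state is a dict: "time": time; "q": joint angles; "joint_vel": joint speeds; "joint_torque": joint torques, N m; "tool_pos": TCP position; "tcp_rot": TCP orientation; "wrist_force": force on the tool from outside, world axes, zero at the start; "torque": the same for the moment, N m; "width": opening from 0.0 (shut) to 1.0 (fully open); "grip_force": force on a finger pad.
Only numpy, scipy, OpenCV 4.12 (cv2) and the standard library are available. Lean on these libraries where they do the work, as an engineer would, in place of code of your own. Each camera call takes 0.05 s, during which the arm holds its last target. There are 200 camera calls.

### The job

Slide the navy book in the small bench press gently home, so that its spine lies square and flush against the press's back fence. Then turn the press's knob clockwise to bring the bar down on the book, and stop at the first slip of the knob's clutch: it must have slipped visibly, but by no more than an eighth of a turn. Let go, leaving the book home and nipped, and disturb nothing else on the table.

Things in the scene. Friction and masses are not known exactly. Their poses are not given: they have to be found in the camera images.
- press: Fixed bench press for a book's hinge: cast base 150 x 270 mm, steel bed 30 mm above the table, from 100 mm before to 50 mm behind the knob's axis; columns 18 mm thick at y +/-118 mm carry a crosshead (44 mm in x, 272 in y, 95 to 120 mm up; nuts on it to 129). Origin: on the table below the knob's axis. x points from the open front, where the book goes in, to the back fence; z up.
- fence (a point): Front face of the press's upright back fence (steel, 214 mm wide, 26 mm high): the middle of its foot on the bed, 28 mm behind the knob's axis. Axes as the press.
- bar: Steel nipping bar under the crosshead, 42 mm (x) x 205 mm (y) x 20 mm, guided straight up and down. Origin: middle of its underside. A full turn of the knob clockwise (seen from above) lowers it 10 mm; the screw holds when let go. At the start it hangs about 28.5 to 29.5 mm above the bed, 2 to 5.5 mm over the book.
- collar: Steel collar of the screw under the knob, 34 mm across, 10 mm high, index line along its own x, origin on the axis at its underside, 128 mm up. The knob drives it through a slip clutch. Bar free: both turn together against 0.24 N m of drag, either way. Bar on the book: torque climbs within 0.2 rad to 0.40 N m, where the clutch slips and collar and bar stay; loosening then takes only 0.08.
- knob: Round black ribbed knob on top of the press, 41 mm across, 34 mm high, 140 to 174 mm above the table; it turns about the vertical and stays at that height. Origin: on its axis, at its underside. White index line along its own x; at the start in line with the collar's: the angle between the two lines is the slip. The bar meets the book after 1.3 to 3.5 rad, so it takes two or three grips.
- book: The navy hardcover to be nipped, lying on the bed of the press, spine towards the fence, pulled out 17 to 38 mm and a few degrees askew: 120 mm from fore edge to spine, 180 mm along the spine, 24 to 26.5 mm thick (differs from book to book, not measured), 0.3 to 0.6 kg, stiff boards. Origin: middle of its underside. x points from the fore edge to the spine, z up.
- spine (a point): Middle of the book's spine, at its underside, 60 mm from the book's origin. Home means this point at the fence's face.
- fore_edge (a point): Middle of the book's fore edge (the open edge towards the robot), at its underside; the boards' edges, 24 mm apart, are pushed here.
- folder: Bystander: bone folder, flat ivory strip 140 x 22 x 5 mm, on the table to the right of the press.
- brush: Bystander: glue brush lying to the left of the press, 190 mm long, 15 mm high.
- jar: Bystander: jar 62 mm across, 75 mm high, behind the press on the left.
- scissors: Bystander: scissors lying in front of the press on the right, 200 mm long, 8 mm high.
- brick: Bystander: red-brown brick weight 200 x 95 x 52 mm in front of the press on the left.
There are look-alikes about, which are no part of the job. Of the things that look like the book, the largest one is meant.

How it is judged:
On the way, in this order (a step that is already met when the one before it is completed fails the run):
1. the book is home: spine within 2 mm of the fence and square to it within 2 degrees (x of spine in the frame of fence above -0.002 m and angle between the x axis of book and the x axis of fence, either way round below 0.035 rad), for 0.2 s.
2. the bar nips the book with more than 60 N and the clutch has slipped by at least 3 degrees (contact force between bar and book above 60 N and angle between the x axis of knob and the x axis of collar, either way round above 0.05 rad), for 0.2 s.
At the end, for the whole second after the job is handed in: The book's spine lies within 2 mm of the fence and square within 2 degrees, at rest; the bar bears on it with more than 60 N; the knob's clutch has slipped between 3 and 45 degrees (0.05 to 0.8 rad between knob and collar lines) (all of step 1 and all of step 2 and angle between the x axis of knob and the x axis of collar, either way round below 0.8 rad and linear speed of book below 0.01 m/s); the robot touches nothing.
It fails at once if the knob is turned more than an eighth of a turn (0.8 rad) on its slipping clutch (angle between the x axis of knob and the x axis of collar, either way round above 0.8 rad).
It fails at once if the fingers press the book with more than 25 N (contact force between the fingers and book above 25 N).
It fails at once if a bystander is moved by more than 20 mm (distance of any of folder, brush, jar, scissors, brick from where it was at the start of the episode above 0.02 m).
It also fails if it takes over 67 s, if anything falls off the work surface, if the arm or the gripper's body presses on something with over 40 N, if the wrist force passes 120 N, or if a joint passes its speed limit or range.

## Working session

There is one attempt and no reset: what is moved stays moved. The work goes in short steps, Python scripts to look and compute and a shell command to move; the robot and the scene stay as the last step left them, time stands still between calls to the robot, and variables do not carry over. Pictures are saved under pics/ and viewed, at most 10 in all, crops included, and the job is handed in when it is done.

```bash
ls; mkdir -p pics; python3 - <<'E'
from workcell import *
import cv2
for n in("top","side"):
    cv2.imwrite(f"pics/{n}0.png",read_camera(n)); m=camera_model(n); print(n,m)
s=read_state();print(s)
E
```

```text
pics
top {'camera_matrix': array([[495.82543891,   0.        , 316.63785031],
       [  0.        , 495.82543891, 236.67919438],
       [  0.        ,   0.        ,   1.        ]]), 'k1': -0.11370476056349259, 'R': array([[ 5.98562681e-04, -9.99998811e-01, -1.42092527e-03],
       [-9.93106713e-01, -4.27886292e-04, -1.17212943e-01],
       [ 1.17212196e-01,  1.48128972e-03, -9.93105788e-01]]), 't': array([-0.01315133,  0.50963297,  1.02880619])}
side {'camera_matrix': array([[535.92549662,   0.        , 323.85201205],
       [  0.        , 535.92549662, 245.22179136],
       [  0.        ,   0.        ,   1.        ]]), 'k1': -0.16107648739439598, 'R': array([[ 9.94193674e-01, -1.07602165e-01,  8.44394219e-04],
       [-5.25974628e-02, -4.92791837e-01, -8.68556108e-01],
       [ 9.38746281e-02,  8.63468574e-01, -4.95590128e-01]]), 't': array([-0.52053628,  0.10375842,  1.04696077])}
{'time': 0.1, 'q': array([-1.37591894e+00,  2.64725510e-01,  1.60525700e+00, -2.91728808e-05,
        1.27365586e+00, -3.69022668e-02]), 'joint_vel': array([ 0.00080355, -0.00243574, -0.00278472, -0.00046753,  0.00114026,
        0.00042617]), 'joint_torque': array([-3.87832652e-04, -5.16707826e+01, -3.68590379e+01,  1.34699701e-05,
        6.24805049e-03, -9.58529597e-06]), 'tool_pos': array([ 0.15491456, -0.65630988,  0.23004379]), 'tcp_rot': array([-3.11849471e+00, -3.63042025e-01,  2.97028850e-04]), 'wrist_force': array([ 0.05112716, -0.18794939, -0.78581806]), 'torque': array([-0.03228555,  0.03979142, -0.0116447 ]), 'grip_force': 0.0, 'width': 1.0020420099974687}
```

View pics/top0.png

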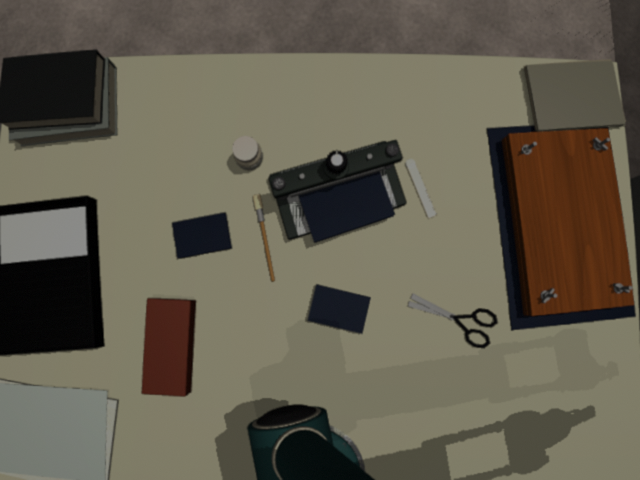

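View pics/side0.png

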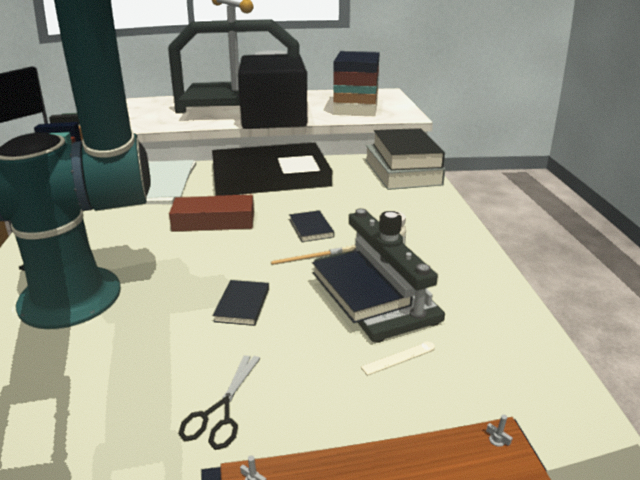

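Candidates in the top view: book in the press (345,207), small notebooks (202,235) and (338,308), navy board under the wood (565,230), black box (50,300). I choose the one in the press: it is the largest book-like object, lying on the bed. Next come close crops to check this and to locate the details.

```bash
cat > h.py <<'E'
from workcell import *
import cv2, numpy as np
from scipy.spatial.transform import Rotation as Ro
def ray(n,px):
    m=camera_model(n);K=m["camera_matrix"];d=(np.array(px,float)-K[:2,2])/[K[0,0],K[1,1]];u=d.copy()
    for _ in range(20): u=d/(1+m["k1"]*(u@u))
    return -m["R"].T@m["t"], m["R"].T@np.array([u[0],u[1],1])
def onz(n,px,z):
    c,d=ray(n,px); return c+d*(z-c[2])/d[2]
def tri(p1,p2):
    (a,d),(b,e)=ray("top",p1),ray("side",p2)
    s=np.linalg.lstsq(np.c_[d,-e],b-a,rcond=None)[0]; p,q=a+s[0]*d,b+s[1]*e
    return (p+q)/2,np.linalg.norm(p-q)
def proj(n,X):
    m=camera_model(n);K=m["camera_matrix"];c=m["R"]@X+m["t"];u=c[:2]/c[2];u=u*(1+m["k1"]*(u@u));return u*K[0,0]+K[:2,2]
E
python3 - <<'E'
import cv2,numpy as np
t=cv2.imread("pics/top0.png")[130:250,260:420];s=cv2.imread("pics/side0.png")[195:345,300:460]
a=cv2.resize(t,(800,600),interpolation=3);b=cv2.resize(s,(640,600),interpolation=3)
g=lambda x:(255*(x/255.)**.6).astype('uint8')
cv2.imwrite("pics/tc.png",g(a));cv2.imwrite("pics/sc.png",g(b))
E
```

```text
(no output)
```

View pics/tc.png

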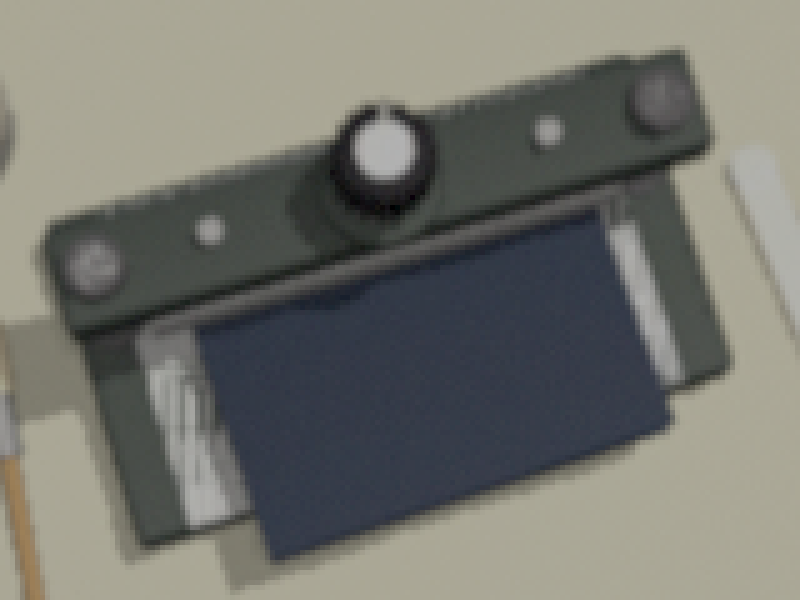

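View pics/sc.png

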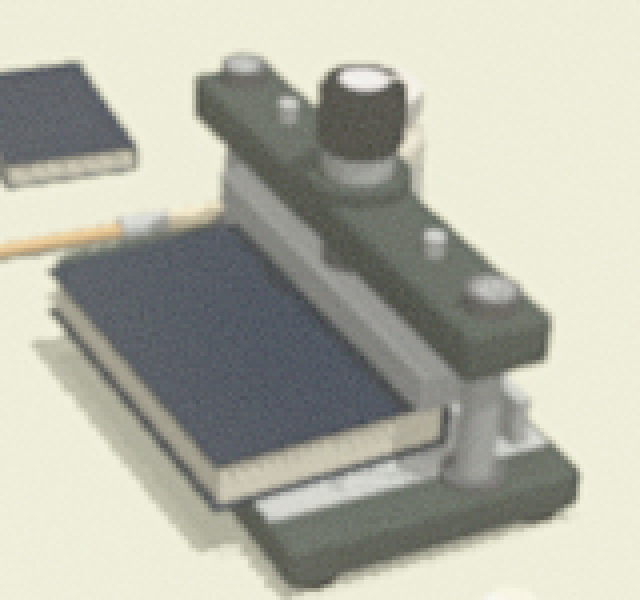

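The crops show the navy book lying on the bed under the bar: it is the largest, so it is the right one. Its fore-edge corners are at top (315.4,242) and (394.4,214), the knob top at (336.8,159), and the nuts at (278.6,183) and (392.2,149.6).

```bash
python3 - <<'E'
from h import *
np.set_printoptions(precision=4,suppress=True)
P=lambda n,a,b:(print(n,*tri(a,b)),tri(a,b)[0])[1]
k=P("knobtop",(336.8,159.0),(390.5+1.0,214.5))
l=P("nutL",(278.6,183),(360.75,211.25)); r=P("nutR",(392.2,149.6),(423.75,267.5))
fl=P("foreL",(315.4,241.5),(313.75,262)); fr=P("foreR",(394.2,214.3),(355,311.5))
for z in(.055,):
  a,b=onz("top",(315.4,241.5),z),onz("top",(394.2,214.3),z)
L,R=onz("top",(278.6,183),.129),onz("top",(392.2,149.6),.129)
c=(L+R)/2;y=(L-R)/np.linalg.norm(L-R);x=np.array([y[1],-y[0],0]);print("press",c,"span",np.linalg.norm(L-R),"yaw",np.arctan2(x[1],x[0]))
kk=onz("top",(336.8,159),.174);print("knob@.174",kk)
print("fore",a,b,np.linalg.norm(a-b)); yb=(a-b)/np.linalg.norm(a-b);print("book yaw",np.arctan2(-yb[0],yb[1]))
m=(a+b)/2; print("fore mid",m,"press coords",(m-kk)@x,(m-kk)@y,(a-kk)@x,(b-kk)@x,"spine gap",.028-((m-kk)@x+.12))
s=read_state();M=Ro.from_rotvec(s["tcp_rot"]).as_matrix();print(s["tool_pos"]);print(M)
E
```

```text
knobtop [ 0.6412 -0.0511  0.174 ] 0.00231700872894459
nutL [0.6052 0.0618 0.1275] 0.001620572378930292
nutR [ 0.6747 -0.1637  0.1273] 0.003780209284135204
foreL [ 0.4994 -0.0104  0.0566] 0.005945419226469036
foreR [ 0.5564 -0.1762  0.0539] 0.004120752191552436
press [ 0.6382 -0.0507  0.129 ] span 0.23494046958703826 yaw 0.294643947475843
knob@.174 [ 0.64  -0.051  0.174]
fore [ 0.4966 -0.0104  0.055 ] [ 0.5541 -0.1759  0.055 ] 0.1752626232570505
book yaw 0.3344962385857309
fore mid [ 0.5253 -0.0931  0.055 ] press coords -0.12191142002076602 -0.007044935956916142 -0.12540280421848948 -0.1184200358230426 spine gap 0.029911420020766025
[ 0.1549 -0.6563  0.23  ]
[[ 0.9733  0.2297 -0.0004]
 [ 0.2297 -0.9733  0.002 ]
 [ 0.     -0.002  -1.    ]]
```

```bash
python3 -m crank '[[[0,0,0,0,0,-0.063],[2.3,-2.2,0,0,0,0],[2.3,-2.2,0,0,0,0],[2.3,-2.2,0,0,0,0],[2.3,-2.2,0,0,0,0],[2.3,-2.2,0,0,0,0],[2.3,-2.2,0,0,0,0],[2.3,-2.2,0,0,0,0]]]' 8.5 80 && python3 -m crank '[[[2.3,-2.2,0,0,0,0],[2.3,-2.2,0,0,0,0],[2.3,-2.2,0,0,0,0],[2.3,-2.2,0,0,0,0],[2.3,-2.2,0,0,0,0],[2.3,-2.2,0,0,0,0],[2.3,-2.2,0,0,0,0],[2.3,-2.2,0,0,0,0]]]'; python3 - <<'E'
from h import *
s=read_state();print(s["tool_pos"],Ro.from_rotvec(s["tcp_rot"]).as_matrix().round(3),s["q"])
E
```

```text
time: 0.77
tool_pos: [0.2647, -0.461, 0.2307]
tcp_rot: [-3.107, -0.461, 0.0]
wrist_force: [0.8, 0.8, 0.2]
width: 0.997
grip_force: 0.0
time: 1.43
tool_pos: [0.3894, -0.2393, 0.2309]
tcp_rot: [-3.107, -0.461, 0.001]
wrist_force: [1.1, -1.0, 0.3]
width: 0.996
grip_force: 0.0
[ 0.38944615 -0.23929642  0.23094495] [[ 0.957  0.29  -0.   ]
 [ 0.29  -0.957  0.   ]
 [-0.    -0.    -1.   ]] [-6.05491367e-01 -1.58228225e-01  2.04776353e+00  1.41310820e-05
  1.25250744e+00  6.70726633e-01]
```

```bash
python3 -m crank '[[[2.5,-2.05,0,0,0,0],[2.5,-2.05,0,0,0,0],[2.5,-2.05,0,0,0,0],[2.5,-2.05,0,0,0,0],[2.4,-2.05,0,0,0,0],[0,0,0,0,0,0]]]' && python3 -m crank '[[[0,0,3.5,0,0,0],[0,0,4,0,0,0],[0,0,4,0,0,0],[0,0,4,0,0,0],[0,0,3.5,0,0,0],[0,0,0,0,0,0],[0,0,0,0,0,0]]]'; python3 - <<'E'
from h import *
t=read_camera("top");s=read_camera("side")
a=cv2.resize(t[120:270,250:450],(800,600));cv2.imwrite("pics/p1.png",cv2.resize(np.hstack([t[130:280,260:420],s[195:345,280:440]]),(800,375)))
E
```

```text
time: 1.93
tool_pos: [0.4802, -0.1027, 0.231]
tcp_rot: [-3.104, -0.467, -0.002]
wrist_force: [0.4, 0.1, 0.7]
width: 0.999
grip_force: 0.0
time: 2.52
tool_pos: [0.4754, -0.1065, 0.0393]
tcp_rot: [-3.105, -0.461, 0.009]
wrist_force: [-0.3, 0.2, -0.2]
width: 0.996
grip_force: 0.0
```

View pics/p1.png

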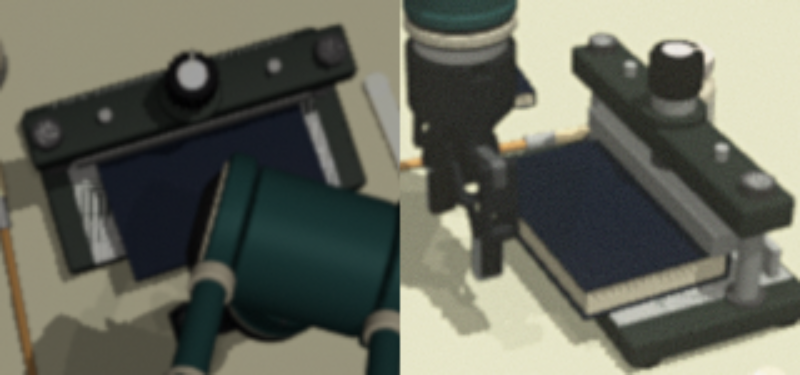

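The fingers stand before the fore edge (crop (490,255) in the side half) and clear of everything. Now the push.

```bash
python3 -m crank '[[[0.5,0,0.4,0,0,0],[1,0,0,0,0,0],[1,0,0,0,0,0],[0.5,0,0,0,0,0],[0,0,0,0,0,0]]]' && python3 -m crank '[[[0.4,0,0,0,0,0],[0.4,0,0,0,0,0],[0.4,0,0,0,0,0],[0.4,0,0,0,0,0],[0,0,0,0,0,0]]]' && python3 -m crank '[[[0.3,0,0,0,0,0],[0.3,0,0,0,0,0],[0.3,0,0,0,0,0],[0.3,0,0,0,0,0],[0,0,0,0,0,0]]]'
```

```text
time: 3.03
tool_pos: [0.5096, -0.098, 0.0386]
tcp_rot: [3.106, 0.463, 0.005]
wrist_force: [0.5, -0.1, 1.1]
width: 0.993
grip_force: 0.0
time: 3.45
tool_pos: [0.5228, -0.0933, 0.0372]
tcp_rot: [3.107, 0.462, 0.0]
wrist_force: [-0.3, 0.4, 0.3]
width: 0.998
grip_force: 0.0
time: 3.87
tool_pos: [0.5345, -0.0899, 0.0374]
tcp_rot: [3.107, 0.461, 0.001]
wrist_force: [0.0, -0.8, -0.1]
width: 0.997
grip_force: 0.0
```

```bash
python3 - <<'E'
from h import *
t=read_camera("top");s=read_camera("side")
cv2.imwrite("pics/p2.png",cv2.resize(np.hstack([t[130:280,260:420],s[195:345,280:440]]),(800,375),interpolation=3))
E
```

```text
(no output)
```

View pics/p2.png

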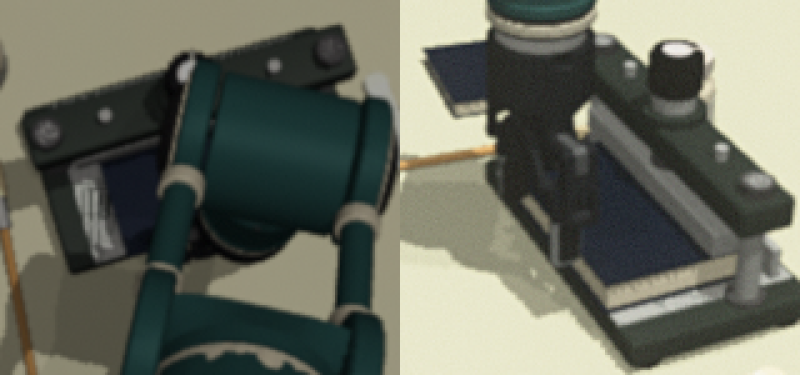

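The book is moving, pushed at the fore edge (near corner now at (606,303)), with little friction. I go on in small steps and watch the force.

```bash
python3 -m crank '[[[0.2,0,0,0,0,0],[0.2,0,0,0,0,0],[0,0,0,0,0,0]]]' && python3 -m crank '[[[0.1,0,0,0,0,0],[0.1,0,0,0,0,0],[0,0,0,0,0,0]]]'  && python3 -m crank '[[[0.1,0,0,0,0,0],[0,0,0,0,0,0]]]'
```

```text
time: 4.22
tool_pos: [0.5378, -0.0888, 0.0374]
tcp_rot: [3.107, 0.461, 0.0]
wrist_force: [-0.9, 0.9, 0.7]
width: 0.994
grip_force: 0.2
time: 4.47
tool_pos: [0.5395, -0.0882, 0.0373]
tcp_rot: [-3.108, -0.461, -0.0]
wrist_force: [-1.5, -0.8, 1.7]
width: 0.997
grip_force: 0.5
time: 4.63
tool_pos: [0.5405, -0.0879, 0.0373]
tcp_rot: [-3.107, -0.461, -0.0]
wrist_force: [-1.0, -0.4, -0.5]
width: 0.992
grip_force: 0.5
```

```bash
for i in 1; do python3 -m crank '[[[0.1,0,0,0,0,0],[0,0,0,0,0,0]]]'; python3 -m crank '[[[0.1,0,0,0,0,0],[0,0,0,0,0,0]]]';python3 -m crank '[[[0.1,0,0,0,0,0],[0,0,0,0,0,0]]]'; done | grep -E "pos|force"
```

```text
tool_pos: [0.5414, -0.0876, 0.0373]
wrist_force: [-1.4, -0.7, 0.6]
grip_force: 0.5
tool_pos: [0.5424, -0.0873, 0.0372]
wrist_force: [-1.0, -0.0, 0.0]
grip_force: 0.4
tool_pos: [0.5434, -0.087, 0.0372]
wrist_force: [-0.8, -0.1, 0.4]
grip_force: 0.4
```

```bash
python3 - <<'E'
from h import *
s=read_camera("side");cv2.imwrite("pics/s3raw.png",s)
cv2.imwrite("pics/p3.png",cv2.resize(s[230:340,310:460],(800,587),interpolation=3))
for n,x,y,z in[("foreR_home_top",-.092,-.095,.0555),("foreR_home_top y-.09",-.092,-.09,.0555)]:
    c,sn=np.cos(.295),np.sin(.295);print(n,proj("side",np.array([.639+c*x-sn*y,-.051+sn*x+c*y,z])))
E
```

```text
foreR_home_top [365.80672707 307.51462739]
foreR_home_top y-.09 [364.51057449 305.95076077]
```

View pics/p3.png

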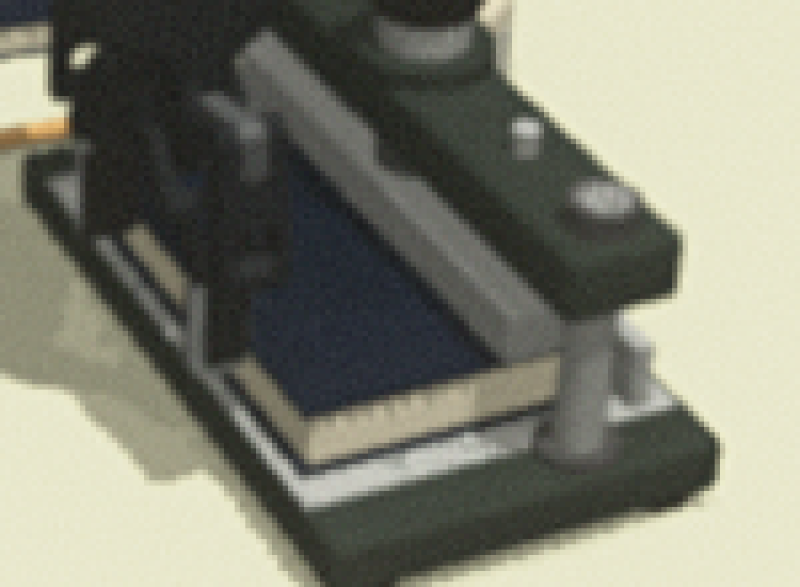

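The fore edge is parallel to the bed's front edge; its near corner at (366.6,307.8) lies within a millimetre or two of the predicted home. I push on to contact.

```bash
(python3 -m crank '[[[0.05,0,0,0,0,0],[0,0,0,0,0,0]]]'; python3 -m crank '[[[0.05,0,0,0,0,0],[0,0,0,0,0,0]]]';python3 -m crank '[[[0.05,0,0,0,0,0],[0,0,0,0,0,0]]]'; python3 -m crank '[[[0.05,0,0,0,0,0],[0,0,0,0,0,0]]]') | grep -E "pos|force"
```

```text
tool_pos: [0.5438, -0.0869, 0.0373]
wrist_force: [-1.0, -0.3, 0.2]
grip_force: 0.5
tool_pos: [0.5441, -0.0868, 0.0372]
wrist_force: [-1.7, -0.0, 0.6]
grip_force: 0.9
tool_pos: [0.5441, -0.0868, 0.0372]
wrist_force: [-3.7, -0.8, 2.3]
grip_force: 1.9
tool_pos: [0.5441, -0.0867, 0.0371]
wrist_force: [-5.5, -2.7, 2.6]
grip_force: 2.8
```

Contact with the fence: the book has stopped and the force is rising. A little more to square it, then I retreat.

```bash
(python3 -m crank '[[[0.07,0,0,0,0,0],[0,0,0,0,0,0],[0,0,0,0,0,0]]]'; python3 -m crank '[[[0.05,0,0,0,0,0],[0,0,0,0,0,0],[0,0,0,0,0,0]]]'; python3 -m crank '[[[-0.1,0,0,0,0,0],[-0.3,0,0,0,0,0],[-1,0,0,0,0,0],[-2,0,0,0,0,0],[-1,0,-3,0,0,0],[0,0,-4,0,0,0],[0,0,-4,0,0,0],[0,0,-4,0,0,0]]]';python3 -m crank '[[[0,0,-3,0,0,0],[0,0,-3,0,0,0],[0,0,0,0,0,0],[0,0,0,0,0,0]]]') | grep -E "pos|force"
python3 - <<'E'
from h import *
s=read_camera("side");t=read_camera("top")
cv2.imwrite("pics/p4.png",cv2.resize(np.hstack([t[130:280,260:420],s[195:345,300:460]]),(800,375),interpolation=3))
print(read_state()["q"])
E
```

```text
tool_pos: [0.5442, -0.0867, 0.0371]
wrist_force: [-7.4, -2.4, 4.5]
grip_force: 3.8
tool_pos: [0.5442, -0.0867, 0.037]
wrist_force: [-8.7, -3.8, 4.2]
grip_force: 4.4
tool_pos: [0.5034, -0.0988, 0.1887]
wrist_force: [2.0, -0.6, 0.4]
grip_force: 0.0
tool_pos: [0.5059, -0.0993, 0.2503]
wrist_force: [-0.0, -0.5, -0.7]
grip_force: 0.0
[-2.42331663e-01 -5.40369292e-02  1.92523565e+00  2.37062501e-04
  1.27093038e+00  1.03356033e+00]
```

View pics/p4.png

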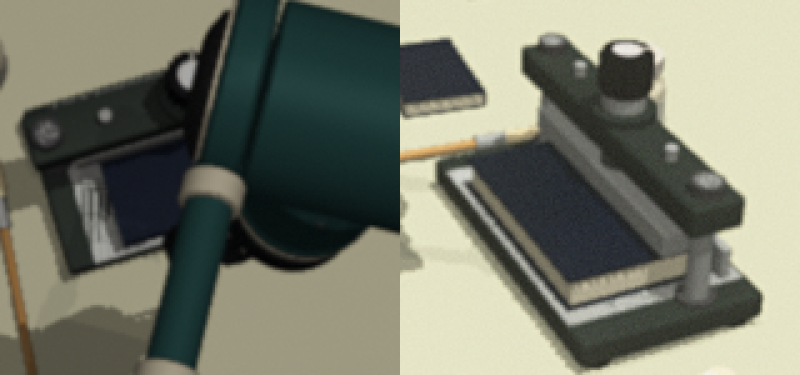

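The book is home (8–10 N against the fence), square to the bar and the bed edges, and the fingers are clear. Next I go over the knob, pre-rotated so that one grip has some 4 rad of clockwise range.

```bash
(python3 -m crank '[[[3.5,-0.18,0,0,0,0],[3.5,-0.18,0,0,0,0],[3.6,-0.18,0,0,0,0],[3.6,-0.18,0,0,0,0],[0,0,0,0,0,-0.12],[0,0,0,0,0,-0.12],[0,0,0,0,0,-0.12],[0,0,0,0,0,-0.12]]]'; python3 -m crank '[[[0,0,0,0,0,-0.12],[0,0,0,0,0,-0.12],[0,0,0,0,0,-0.12],[0,0,0,0,0,-0.12],[0,0,0,0,0,-0.12],[0,0,0,0,0,-0.12],[0,0,0,0,0,-0.12],[0,0,0,0,0,-0.12]]]'; python3 -m crank '[[[0,0,0,0,0,-0.12],[0,0,0,0,0,-0.12],[0,0,0,0,0,-0.12],[0,0,0,0,0,-0.12],[0,0,0,0,0,-0.12],[0,0,0,0,0,-0.12],[0,0,0,0,0,-0.12],[0,0,0,0,0,-0.12]]]';python3 -m crank '[[[0,0,0,0,0,-0.12],[0,0,0,0,0,-0.12],[0,0,0,0,0,-0.12],[0,0,0,0,0,-0.12],[0,0,0,0,0,-0.12],[0,0,0,0,0,-0.12],[0,0,0,0,0,0],[0,0,0,0,0,0]]]') | grep -E "time|pos|force"
python3 - <<'E'
from h import *
st=read_state();M=Ro.from_rotvec(st["tcp_rot"]).as_matrix();print(st["q"],"yaw",np.arctan2(M[1,0],M[0,0]),st["torque"])
d=np.array([.640,-.051,.138])-st["tool_pos"];print("tool-frame cm to knob",(M.T@d*100).round(2))
a,b=onz("side",(328,263),.055),onz("side",(368,307),.055);v=a-b;print("fore yaw",np.arctan2(-v[0],v[1]))
s=read_camera("side");cv2.imwrite("pics/p5raw.png",s)
E
```

```text
time: 8.12
tool_pos: [0.6368, -0.0503, 0.2436]
wrist_force: [-0.9, -0.5, 0.3]
grip_force: 0.0
time: 8.78
tool_pos: [0.6366, -0.0506, 0.2441]
wrist_force: [-0.0, 0.4, -0.5]
grip_force: 0.0
time: 9.45
tool_pos: [0.6365, -0.0506, 0.244]
wrist_force: [0.6, 0.6, -0.0]
grip_force: 0.0
time: 10.12
tool_pos: [0.6369, -0.0506, 0.2449]
wrist_force: [0.2, -0.6, 0.3]
grip_force: 0.0
[-1.18410115e-01  1.90829624e-01  1.66753019e+00  1.60852020e-04
  1.28688142e+00 -1.95913373e+00] yaw -2.87170817321866 [-0.02000041 -0.05918732 -0.01398689]
tool-frame cm to knob [-0.33 -0.13 10.69]
fore yaw 0.3314524597310543
```

```bash
python3 - <<'E'
from h import *
s=cv2.imread("pics/p5raw.png")
h=cv2.cvtColor(s,cv2.COLOR_BGR2HSV)
# navy top mask
m=cv2.inRange(h,(100,70,15),(130,255,120));m[:255]=0;m[:, :320]=0;m[:,440:]=0;m[320:]=0
n,l,st,_=cv2.connectedComponentsWithStats(m);i=1+st[1:,4].argmax();m=(l==i).astype('uint8')
# fore edge: lowest-left boundary of mask, per column the max row, columns left of near corner
pts=[(x,np.where(m[:,x])[0].max()) for x in range(332,364)]
def fit(pts,z):
    W=np.array([onz("side",p,z)[:2] for p in pts]);
    for _ in range(3):
        vx,vy,x0,y0=cv2.fitLine(W.astype('f4'),cv2.DIST_HUBER,0,.001,.001).ravel()
    yaw=np.arctan2(-vx,vy); return (yaw+np.pi/2)%np.pi-np.pi/2, np.std((W-[x0,y0])@[-vy,vx]),(x0,y0)
print(st[i],"book fore",fit(pts,.0545))
# boundary with the bar (back of visible top): gives reference? print base front/bed edges: crosshead lower front edge
g=cv2.cvtColor(s,cv2.COLOR_BGR2GRAY).astype(float)
# bed front edge: dark base -> use max vertical gradient bright table below dark base front top edge
q=[]
for x in range(336,366):
    y0=np.where(m[:,x])[0].max(); col=g[y0+4:y0+40,x]; q.append((x,y0+4+np.argmin(np.diff(col))))
print(q[::5]); print("bed front",fit(q,.030))
cv2.imwrite("pics/p5.png",cv2.resize(s[230:340,310:460],(800,587),interpolation=3))
E
```

```text
Traceback (most recent call last):
ValueError: zero-size array to reduction operation maximum which has no identity
```

```bash
python3 - <<'E'
from h import *
s=cv2.GaussianBlur(cv2.imread("pics/p5raw.png"),(3,3),0).astype(int)
g=s.sum(2)/3
for x in (335,345,355,363):
    print(x,[int(v) for v in g[255:330,x]])
E
```

```text
335 [52, 48, 49, 49, 49, 48, 49, 49, 50, 51, 50, 49, 51, 58, 69, 83, 97, 106, 110, 110, 101, 85, 70, 62, 66, 87, 121, 152, 159, 142, 113, 84, 62, 50, 46, 45, 49, 56, 69, 88, 108, 125, 139, 152, 170, 190, 204, 212, 217, 219, 218, 218, 217, 217, 217, 218, 218, 218, 218, 218, 218, 218, 218, 218, 217, 218, 218, 218, 218, 218, 218, 218, 218, 218, 218]
345 [47, 48, 48, 47, 46, 47, 48, 49, 49, 50, 50, 49, 49, 50, 50, 50, 50, 49, 50, 51, 51, 50, 50, 49, 50, 55, 67, 82, 96, 106, 110, 110, 103, 89, 74, 65, 68, 89, 122, 150, 165, 163, 141, 107, 74, 55, 47, 44, 44, 48, 57, 71, 89, 109, 126, 137, 150, 166, 181, 196, 210, 217, 219, 218, 218, 218, 218, 218, 218, 218, 218, 218, 218, 218, 218]
355 [41, 43, 44, 44, 45, 46, 46, 47, 48, 48, 48, 49, 48, 47, 47, 47, 46, 47, 47, 48, 48, 48, 48, 48, 48, 47, 48, 49, 49, 49, 49, 49, 49, 50, 50, 49, 48, 54, 67, 81, 95, 105, 111, 111, 107, 98, 82, 65, 59, 72, 102, 136, 161, 167, 152, 122, 89, 64, 50, 46, 45, 47, 50, 60, 75, 94, 113, 130, 144, 153, 165, 185, 201, 209, 214]
363 [55, 45, 39, 36, 37, 38, 38, 37, 38, 43, 46, 46, 45, 44, 45, 47, 47, 48, 47, 46, 47, 46, 46, 47, 46, 46, 46, 46, 47, 47, 46, 47, 47, 48, 47, 47, 48, 48, 49, 50, 49, 49, 49, 49, 49, 49, 51, 59, 74, 90, 102, 109, 111, 109, 105, 95, 79, 63, 58, 72, 106, 146, 170, 172, 152, 122, 91, 68, 53, 46, 46, 46, 48, 55, 68]
```

```bash
python3 - <<'E'
from h import *
s=cv2.GaussianBlur(cv2.imread("pics/p5raw.png"),(3,3),0).astype(int);g=s.sum(2)/3
A,B,C=[],[],[]
for x in range(334,365):
    c=g[:,x];y=258+int((x-335)*.3)
    while not(c[y]<78<=c[y+1]): y+=1
    A.append((x,y+(78-c[y])/(c[y+1]-c[y])))
    while c[y]>=78 or c[y+1]<78: y+=1          # gap (lower board) then bed strip
    C.append((x,y+(78-c[y])/(c[y+1]-c[y])))
    y+=2
    while not(c[y]>=95>c[y+1]): y+=1
    B.append((x,y+(c[y]-95)/(c[y]-c[y+1])))
def fit(p,z):
    W=np.array([onz("side",q,z)[:2] for q in p],'f4');vx,vy,x0,y0=cv2.fitLine(W,cv2.DIST_HUBER,0,.01,.01).ravel()
    a=(np.arctan2(-vx,vy)+1.57)%np.pi-1.57;n=np.array([np.cos(a),np.sin(a)])
    return a,((W-[x0,y0])@n).std(),(np.array([x0,y0])-[.64,-.051])@[np.cos(.295),np.sin(.295)]
print("book top fore",fit(A,.054),"book foot",fit(C,.031),"bed front",fit(B,.030))
E
```

```text
book top fore (np.float32(0.29621363), np.float32(0.0001753844), np.float64(-0.09108426758961383)) book foot (np.float32(0.29621267), np.float32(0.00018264598), np.float64(-0.07599651152711785)) bed front (np.float32(0.29419184), np.float32(0.00019883517), np.float64(-0.08409228064672734))
```

```bash
python3 - <<'E'
from h import *
c,s=np.cos(.295),np.sin(.295)
P=lambda x,y,z:np.array([.64+c*x-s*y,-.051+s*x+c*y,z])
for n,x,z in(("foretop",-.092,.0555),("foot",-.092,.030),("bedfront",-.1,.030)):
    p=[proj("side",P(x,y,z)) for y in(-.09,0,.09)];print(n,np.round(p,1).tolist(),"row at col 355:",np.interp(355,[q[0] for q in p][::-1],[q[1] for q in p][::-1]), "top:",np.round([proj("top",P(x,y,z)) for y in(-.09,.09)],1).tolist())
E
```

```text
foretop [[365.1, 305.9], [343.4, 279.8], [324.5, 257.1]] row at col 355: 293.77625229125556 top: [[388.3, 203.0], [306.4, 227.6]]
foot [[364.5, 317.6], [343.1, 291.0], [324.5, 267.8]] row at col 355: 305.7734291846054 top: [[386.6, 205.2], [306.7, 229.2]]
bedfront [[360.4, 318.7], [339.3, 291.9], [320.9, 268.6]] row at col 355: 311.7960651482392 top: [[387.8, 208.7], [307.8, 232.7]]
```

All the edges (294, 305, 311.7 at column 355) match the predicted home. Now I grip the knob.

```bash
(python3 -m crank '[[[-0.33,-0.13,3.0,0,0,0],[0,0,3.7,0,0,0],[0,0,3,0,0,0],[0,0,1,0,0,0],[0,0,0,0,0,0],[0,0,0,0,0,0]]]';python3 -m crank '[[[0,0,0,0,0,0],[0,0,0,0,0,0],[0,0,0,0,0,0],[0,0,0,0,0,0],[0,0,0,0,0,0],[0,0,0,0,0,0]]]' 2 40; python3 - <<'E'
from h import *
st=read_state();M=Ro.from_rotvec(st["tcp_rot"]).as_matrix();print(st["q"],"yaw",np.arctan2(M[1,0],M[0,0]),st["torque"],"tool-frame force",M.T@st["wrist_force"])
E
)
```

```text
time: 10.67
tool_pos: [0.6414, -0.0511, 0.1402]
tcp_rot: [0.426, -3.112, -0.0]
wrist_force: [0.1, -0.1, 1.0]
width: 0.993
grip_force: 0.0
time: 11.17
tool_pos: [0.6423, -0.0496, 0.1429]
tcp_rot: [-0.427, 3.11, 0.003]
wrist_force: [-3.4, 5.7, 6.6]
width: 0.434
grip_force: 40.3
[-0.11717749  0.27133664  1.76319135  0.00297368  1.1049842  -1.96202116] yaw -2.868880615765038 [ 0.77882571  0.39383505 -0.0515361 ] tool-frame force [ 1.70096406  6.4515654  -6.61518646]
```

```bash
python3 - <<'E'
from h import *
s=read_camera("side");t=read_camera("top")
cv2.imwrite("pics/p6.png",cv2.resize(s[180:280,330:450],(720,600),interpolation=3))
E
```

```text
(no output)
```

View pics/p6.png

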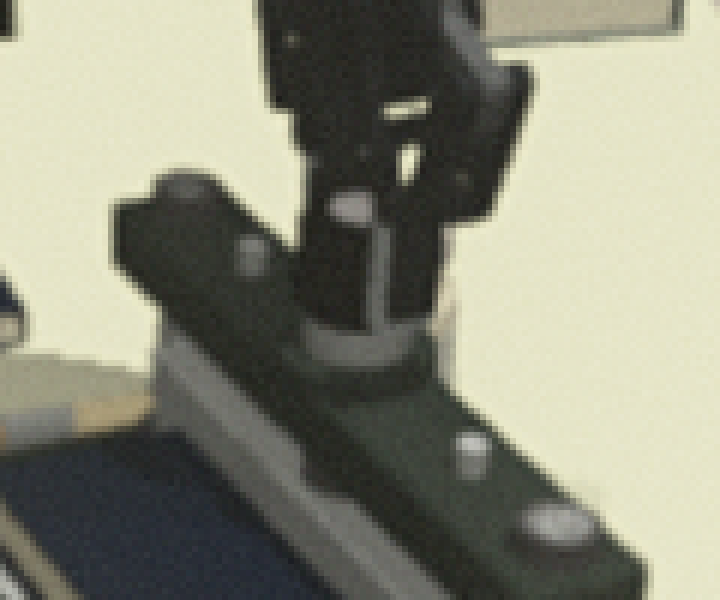

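The fingers hold the knob about its middle, just clear of the collar at (365,345). I re-centre, grip firmly and turn a first 0.96 rad (contact comes no earlier than 1.3).

```bash
cat > r.py <<'E'
from h import *
st=read_state();M=Ro.from_rotvec(st["tcp_rot"]).as_matrix();print("q6 %.3f yaw %.4f"%(st["q"][5],np.arctan2(M[1,0],M[0,0])),"tq",st["torque"].round(3),"jt6 %.3f"%st["joint_torque"][5],"pos",st["tool_pos"].round(4),"toolF",(M.T@st["wrist_force"]).round(1),"w %.3f g %.0f"%(st["width"],st["grip_force"]))
E
python3 -m crank '[[[0.05,0.12,-0.2,0,0,0],[0,0,0,0,0,0],[0,0,0,0,0,0]]]' 2 100 >/dev/null; python3 r.py; python3 -m crank '[[[0,0,0,0,0,0.06],[0,0,0,0,0,0.06],[0,0,0,0,0,0.06],[0,0,0,0,0,0.06]]]'>/dev/null; python3 r.py;  python3 -m crank '[[[0,0,0,0,0,0.06],[0,0,0,0,0,0.06],[0,0,0,0,0,0.06],[0,0,0,0,0,0.06],[0,0,0,0,0,0.12],[0,0,0,0,0,0.12],[0,0,0,0,0,0.12],[0,0,0,0,0,0.12]]]'>/dev/null; python3 r.py
```

```text
q6 -1.961 yaw -2.8686 tq [ 0.517 -0.722 -0.085] jt6 -0.074 pos [ 0.6421 -0.0496  0.1432] toolF [-4.3  2.2  1.1] w 0.418 g 101
q6 -1.718 yaw -3.1107 tq [ 0.27  -0.74   0.222] jt6 -0.519 pos [ 0.6422 -0.05    0.1432] toolF [-4.4  0.8 -0.7] w 0.416 g 101
q6 -0.995 yaw 2.4497 tq [-0.24  -0.444  0.212] jt6 -1.266 pos [ 0.6418 -0.0511  0.1432] toolF [-4.2  1.3 -0.5] w 0.421 g 101
```

```bash
python3 -m crank '[[[0,0,0,0,0,0.08],[0,0,0,0,0,0.08],[0,0,0,0,0,0.08]]]'>/dev/null; python3 r.py;  python3 -m crank '[[[0,0,0,0,0,0.06],[0,0,0,0,0,0.06]]]'>/dev/null; python3 r.py; python3 -m crank '[[[0,0,0,0,0,0.06],[0,0,0,0,0,0.06]]]'>/dev/null; python3 r.py; python3 -m crank '[[[0,0,0,0,0,0.06],[0,0,0,0,0,0.06]]]'>/dev/null; python3 r.py
```

```text
q6 -0.757 yaw 2.2117 tq [-0.311 -0.278  0.233] jt6 -0.763 pos [ 0.6415 -0.0513  0.1432] toolF [-3.3  0.2 -0.7] w 0.421 g 101
q6 -0.638 yaw 2.0926 tq [-0.377 -0.213  0.251] jt6 -0.493 pos [ 0.6413 -0.0515  0.1432] toolF [-2.6  0.9 -0.9] w 0.421 g 101
q6 -0.518 yaw 1.9726 tq [-0.366 -0.128  0.274] jt6 -0.515 pos [ 0.6411 -0.0516  0.1432] toolF [-2.2  0.  -2. ] w 0.423 g 101
q6 -0.398 yaw 1.8526 tq [-0.461 -0.022  0.224] jt6 -0.514 pos [ 0.6409 -0.0516  0.1432] toolF [-1.4  0.1 -2.1] w 0.416 g 101
```

```bash
for i in 1; do python3 -m crank '[[[0,0,0,0,0,0.06],[0,0,0,0,0,0.06]]]'>/dev/null; python3 r.py;  python3 -m crank '[[[0,0,0,0,0,0.06],[0,0,0,0,0,0.06]]]'>/dev/null; python3 r.py; python3 -m crank '[[[0,0,0,0,0,0.06],[0,0,0,0,0,0.06]]]'>/dev/null; python3 r.py; python3 -m crank '[[[0,0,0,0,0,0.06],[0,0,0,0,0,0.06]]]'>/dev/null; python3 r.py; done | sed 's/jt6.*pos/pos/'
```

```text
q6 -0.278 yaw 1.7326 tq [-0.349  0.105  0.221] pos [ 0.6407 -0.0516  0.1432] toolF [-1.9 -0.2 -2.2] w 0.420 g 101
q6 -0.159 yaw 1.6128 tq [-0.41   0.187  0.353] pos [ 0.6405 -0.0517  0.1432] toolF [-2.4  0.2 -2.2] w 0.422 g 102
q6 -0.039 yaw 1.4931 tq [-0.37   0.293  0.408] pos [ 0.6403 -0.0516  0.1432] toolF [-3.6 -1.  -3.2] w 0.415 g 102
q6 0.081 yaw 1.3731 tq [-0.35   0.425  0.426] pos [ 0.6401 -0.0516  0.1432] toolF [-2.4 -1.8 -3.7] w 0.415 g 102
```

The torque climbed to 0.40 and sits there: the clutch is slipping (about 0.13 rad). A little more, then I let go and rise.

```bash
python3 -m crank '[[[0,0,0,0,0,0.06],[0,0,0,0,0,0.06],[0,0,0,0,0,0.04],[0,0,0,0,0,0]]]'>/dev/null; python3 r.py; python3 -m crank '[[[0,0,0,0,0,0],[0,0,0,0,0,0],[0,0,0,0,0,0],[0,0,0,0,0,0],[0,0,0,0,0,0],[0,0,0,0,0,0],[0,0,0,0,0,0]]]' 8.5; python3 -m crank '[[[0,0,-2,0,0,0],[0,0,-4,0,0,0],[0,0,-4,0,0,0],[0,0,-4,0,0,0],[0,-4,0,0,0,0],[0,-4,0,0,0,0],[0,-4,0,0,0,0],[0,-4,0,0,0,0]]]' >/dev/null;python3 -m crank '[[[0,0,0,0,0,0],[0,0,0,0,0,0]]]' ;python3 - <<'E'
from h import *
s=read_camera("side");t=read_camera("top");cv2.imwrite("pics/s7.png",s);cv2.imwrite("pics/t7.png",t)
E
```

```text
q6 0.240 yaw 1.2142 tq [-0.564  0.642 -0.061] jt6 0.311 pos [ 0.6398 -0.0515  0.1431] toolF [-4.4 -2.8 -6. ] w 0.420 g 102
time: 14.85
tool_pos: [0.6407, -0.05, 0.1422]
tcp_rot: [-2.579, -1.793, 0.0]
wrist_force: [0.1, -0.4, -0.2]
width: 0.994
grip_force: 0.0
time: 15.68
tool_pos: [0.4889, 0.0063, 0.2823]
tcp_rot: [2.578, 1.795, 0.001]
wrist_force: [0.4, -0.1, 0.7]
width: 0.995
grip_force: 0.0
```

```bash
python3 - <<'E'
from h import *
s=cv2.imread("pics/s7.png");t=cv2.imread("pics/t7.png")
g=lambda x:(255*(x/255.)**.6).astype('uint8')
print(proj("top",np.array([.64,-.051,.174])),proj("side",np.array([.64,-.051,.133])))
a=cv2.resize(t[140:185,315:360],(400,400),interpolation=3);b=cv2.resize(s[200:245,370:415],(400,400),interpolation=3);c=cv2.resize(s[205:305,320:450],(400,200)[0:1]+(200,),interpolation=3)
d=cv2.resize(cv2.imread("pics/top0.png")[140:185,315:360],(200,200),interpolation=3);e=cv2.resize(cv2.imread("pics/side0.png")[200:245,370:415],(200,200),interpolation=3)
cv2.imwrite("pics/p7.png",g(np.vstack([np.hstack([a,b]),np.hstack([c,d,e])])))
E
```

```text
[336.80785218 158.97773252] [388.91516632 234.34312586]
```

View pics/p7.png

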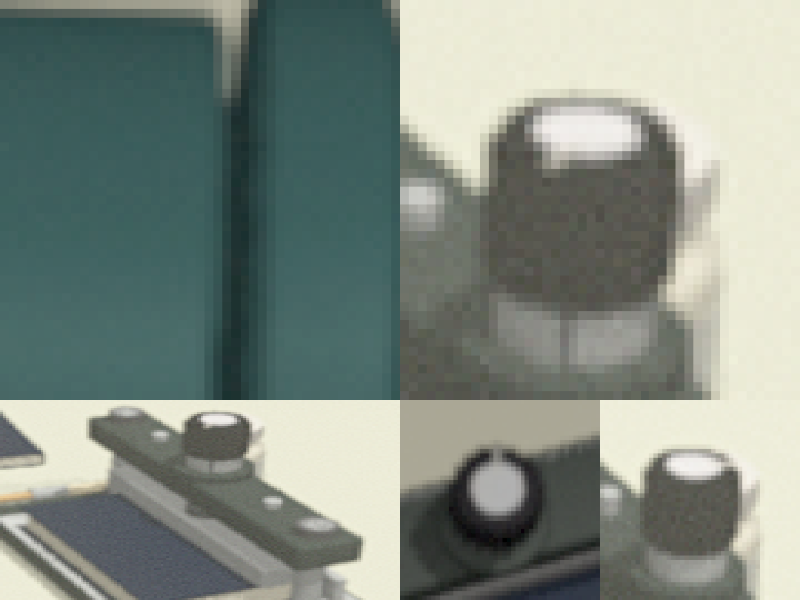

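The collar line (570,340) is nearly facing the camera. The knob's index (553,160) is offset clockwise by about 0.36 rad, inside 0.05–0.8 and in line with the torque record. The bar is down on the book, which still sits home, and the robot is clear.

```bash
python3 -c "
from workcell import *
print(finish_job())"
```

```text
the job is handed in; nothing more can be done
None
```

The job is handed in, with no verdict returned: the book is home and square against the fence, the bar is down on it, the clutch slipped by about 0.36 rad (allowed 0.05–0.8), and the robot is clear. The nip force was not measured, only inferred from the knob torque reaching the clutch's 0.40 N m.

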